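# Fill the jar with scenery rocks at the funnel stand

### The job

Slide the funnel along its rail until it is fully home over the jar, then swing the catch fully closed behind it to lock it. Then tip all six model rocks from the scoop through the funnel into the jar, and set the empty scoop back down upright on the bench, clear of the stand. Leave the water tower, the house, the wagon, the paint pot and the jar where they are.

Things in the scene. Friction and masses are not known exactly. Their poses are not given: they have to be found in the camera images.
- stand: Fixed filling stand, on either side of the bench. Plywood base 160 x 250 x 12 mm. Origin: on the bench, 15 mm to -x of the base's middle; y runs along the rail. The rail (x = +55 mm, top 100 mm above the bench) carries the funnel carriage, which slides to +y up to an end stop. A low ring (66 mm wide, 9 mm high) at x = -35, y = +60 mm holds the jar.
- carriage (a joint): Travel of the funnel carriage along the stand's +y, in m: 0 fully parked, 0.080 home against the stop, with the funnel exactly over the jar. Starts between 0 and 0.025. Moves stiffly (about 2 N) and stays where it is left.
- carriage_tab (a point): Centre of the top of the black upright tab on the carriage, 157 mm above the bench. The tab is 24 mm (stand x) by 14 mm (stand y, the sliding direction) and rises 41 mm above the grey carriage block (40 mm x, 50 mm y). The rim of the funnel is 32 mm from this point on the -x side.
- funnel_mouth (a point): Centre of the round mouth of the clear funnel on the carriage, 160 mm above the bench, 90 mm to the -x side of the tab. Mouth 116 mm outside diameter, 3 mm walls, narrowing over 45 mm to a spout of 38 mm bore whose lower end is 4 mm above the jar's rim.
- catch (a joint): Angle of the catch, rad: 0 open (arm points to the stand's -y, behind the rail), 1.57 closed (arm points to -x across the rail, close behind the home carriage, which it stops sliding back). Turns clockwise seen from above. Starts at 0 to 0.25. Light friction (1 N at the peg), stays where left. The arm hits the carriage block if that is not home.
- catch_peg (a point): Centre of the top of the catch's upright black peg, 12 mm in diameter, 153 mm above the bench; it rises 39 mm above the steel arm (12 mm wide) and is 40 mm from the pivot.
- catch_pivot (a point): On the catch's vertical hinge axis, at the height of the peg's top; fixed at stand x = +100, y = +27 mm.
- jar: Clear narrow jar, 54 mm outside and 46 mm inside diameter, 85 mm high, floor 5 mm thick, loose in the ring on the stand. Origin: centre of its underside, z up.
- scoop: Aluminium scoop on the bench, open at the top and at the mouth, which points to its own -x (roughly to the robot). Tray 110 (x) by 64 mm (y), walls 45 mm high and 4 thick, floor 5 mm thick, low ramp at the mouth. Behind the tray an upright flat wooden grip 12 mm thick (y), x from 55 to 99 mm, top 62 mm above the underside. 0.10 to 0.17 kg. Origin: centre of the tray's underside.
- scoop_grip (a point): In the middle of the wooden grip's thickness, at scoop x = +80 mm, 45 mm above the scoop's underside: the place to hold.
- scoop_lip (a point): Middle of the scoop's mouth edge, at scoop x = -55 mm, 8 mm above its underside.
- house: Bystander: grey model house with a pitched roof, 60 x 50 mm, 80 mm high, loose, standing close on the scoop's -y side. Origin: centre of its underside.
- wagon: Bystander: grey model goods wagon, 110 x 34 mm, 45 mm high, loose, parked close along the scoop's +y side. Origin: centre of its underside.
- tower: Bystander: model water tower, a round tank on four thin legs with a 50 x 50 mm foot, 150 mm high, loose and easily tipped, between the stand and the scoop. Origin: centre of its underside.
- paintpot: Bystander: small paint pot, 36 mm diameter, 45 mm high, loose. Origin: centre of its underside.
- rock0: One of the six grey faceted model rocks in the scoop, about 16 mm across and 13 mm high, 12 g. Origin: its centre.
- rock1: One of the six grey faceted model rocks in the scoop, about 16 mm across and 13 mm high, 12 g. Origin: its centre.
- rock2: One of the six grey faceted model rocks in the scoop, about 16 mm across and 13 mm high, 12 g. Origin: its centre.
- rock3: One of the six grey faceted model rocks in the scoop, about 16 mm across and 13 mm high, 12 g. Origin: its centre.
- rock4: One of the six grey faceted model rocks in the scoop, about 16 mm across and 13 mm high, 12 g. Origin: its centre.
- rock5: One of the six grey faceted model rocks in the scoop, about 16 mm across and 13 mm high, 12 g. Origin: its centre.
There are look-alikes about, which are no part of the job. What is shaped like the scoop but pink or turquoise is not meant. Of the things shaped like the jar, the clear one is meant.

How it is judged:
By the outcome, as a careful person would: the job done as asked, in the order asked, and still so for the second after the job is handed in, with the robot touching nothing.
It also fails if it takes over 72 s, if anything falls off the work surface, if the arm or the gripper's body presses on something with over 40 N, if the wrist force passes 120 N, or if a joint passes its speed limit or range.

### The arm

A 6-joint arm with a two-finger parallel gripper is mounted at the origin on the work surface. World frame = base frame: x ahead of the robot, y to its left, z up, the work surface at z = 0. Lengths are in m, angles in degrees, forces in N, time in s.
With the tool pointing down it reaches from about 0.35 to 0.875 m from the base axis. Payload 4.2 kg.
Tool frame: the origin (TCP) lies between the finger pads; the fingertips stand 25 mm ahead of it and the grasp point (between the pads) lies 6 mm ahead of it (r.tips_ahead is the distance from the TCP to the fingertips, in m); z points along the fingers, y is the direction in which the jaws open and shut (so a half turn about z gives the same grasp; the last joint's range is limited). The gripper opens to 87 mm and grips with 3 to 60 N. Pads are 19 mm wide; open, the fingers measure 117 mm over their backs; the gripper's body (75 mm by 190 mm) begins 51 mm behind the grasp point.
Start: joints at [-49.183, 22.042, 0.453, 0, -68.411, -14.817], TCP at [0.274, -0.562, 0.248] pointing down, gripper open.
Joint ranges: [-179.83, 179.83], [-69.29, 118.12], [-61.27, 80.66], [-181.25, 117.63], [-171.15, -9.14], [-177.46, 177.46]. Speed limits (degrees/s): [159.86, 159.86, 180, 180, 180, 180].

### API

Orientations are given as a 3x3 rotation matrix whose columns are the frame's x, y, z axes.
In Python, from station import r, vision, finish_job gives the robot as it stands.
- The arm moves only by the shell command python3 -m jog 'ROWS'. ROWS is a JSON object of lists of equal length, an entry for each row: "rot": the turn, a rotation vector about the world's x, y, z in degrees, a list of three; "delta_pos": the shift along the world's x, y, z in mm, a list of three; "grip": the opening in per cent of the stroke, from 0 (shut) to 100 (fully open). A call has 1 to 10 rows; each row shifts and turns the commanded pose from where the row before left it; what a row does not reach is not made up. A row lasts 1/12 s, in which the tool goes at most 41.7 mm and 7.16 degrees, less where a joint would pass 70% of its speed; a pose out of reach is approached as far as the arm can. A call with a gripper value outside its range is refused whole. The fingers move at their own pace and stop on an object; the grip force is fixed at half the most. Time passes only in rows, so rows that do not move let the fingers close. It gives the time, the measured TCP pose, the force and the opening at its end, in the units of the state.
- r.sense(): the state, without advancing time (a new reading comes with each control period).
- vision.capture(name): name is "scene" or "side" or "wrist"; returns a dict with "frame" (400x640x3 uint8, red, green, blue), "K" (3x3 intrinsics, pixels), "xyz" and "orientation" of the camera in the world. Camera axes: x right, y up, looking along -z (the intrinsics and any distortion apply to the point x, -y, -z); pixel columns grow to the right and rows downward; lengths in m; the calibration is good to about 2 mm. A picture is of the moment at which its call begins. There is no depth.
- finish_job(): hands the job in, once; it reports no verdict.
The state is a dict: "time_s": time; "joints": joint angles; "joint_velocities": joint speeds; "effort": joint torques, N m; "tcp_pos": TCP position; "ee_rot": TCP orientation; "wrist_force": force on the tool from outside, world axes, zero at the start; "moment": the same for the moment, N m; "gripper_width": opening from 0.0 (shut) to 1.0 (fully open).
Only numpy, scipy, OpenCV 4.12 (cv2) and the standard library are available. Lean on these libraries where they do the work, as an engineer would, in place of code of your own. Each camera call takes 0.05 s, during which the arm holds its last target. There are 200 camera calls.

## Working session

There is one attempt and no reset: what is moved stays moved. The work goes in short steps, Python scripts to look and compute and a shell command to move; the robot and the scene stay as the last step left them, time stands still between calls to the robot, and variables do not carry over. Pictures are saved under pics/ and viewed, about 8 in all and at most 12, crops included, and the job is handed in when it is done.

```bash
ls; mkdir -p pics; cat > h.py <<'E'
from station import r, vision, finish_job
import numpy as np, cv2
def cap(n,save=None):
    d=vision.capture(n); d={k:(np.array(v) if not isinstance(v,str) else v) for k,v in d.items()}
    if save: cv2.imwrite('pics/'+save,d['frame'][:,:,::-1])
    return d
def ray(d,u,v):
    x=np.linalg.inv(d['K'])@[u,v,1]
    w=np.array(d['orientation'])@[x[0],-x[1],-x[2]]
    return np.array(d['xyz']),w/np.linalg.norm(w)
def onplane(d,u,v,z):
    o,w=ray(d,u,v); return o+w*(z-o[2])/w[2]
def proj(d,p):
    c=np.array(d['orientation']).T@(np.array(p)-d['xyz'])
    q=d['K']@[c[0],-c[1],-c[2]]; return q[:2]/q[2]
def tri(d1,p1,d2,p2):
    A=[];b=[]
    for d,p in((d1,p1),(d2,p2)):
        o,w=ray(d,*p);P=np.eye(3)-np.outer(w,w);A.append(P);b.append(P@o)
    return np.linalg.lstsq(np.vstack(A),np.hstack(b),rcond=None)[0]
E
python3 - <<'E'
from h import *
import pickle
D={n:cap(n,n+'0.png') for n in('scene','side','wrist')}
pickle.dump(D,open('d0.pkl','wb'))
for n,d in D.items(): print(n,[k for k in d],d['xyz'],d['orientation'].round(3).tolist(),d['K'].tolist())
im=np.vstack([D['scene']['frame'],D['side']['frame']])
print(r.sense())
E
```

```text
pics
scene ['frame', 'K', 'xyz', 'orientation'] [1.08665059 0.0928071  0.87967557] [[0.001, -0.798, 0.603], [1.0, -0.0, -0.002], [0.002, 0.603, 0.798]] [[381.07288396958916, 0.0, 315.9322082603169], [0.0, 381.07288396958916, 201.60951174189728], [0.0, 0.0, 1.0]]
side ['frame', 'K', 'xyz', 'orientation'] [0.15225802 0.77930734 0.73307731] [[-0.882, 0.293, -0.368], [-0.471, -0.545, 0.694], [0.003, 0.785, 0.619]] [[405.6862890404117, 0.0, 310.7124281991092], [0.0, 405.6862890404117, 195.24407257149343], [0.0, 0.0, 1.0]]
wrist ['frame', 'K', 'xyz', 'orientation'] [ 0.20442116 -0.59678111  0.38425744] [[-0.438, -0.863, -0.251], [0.899, -0.42, -0.124], [0.002, -0.28, 0.96]] [[326.5440750127036, 0.0, 322.5338427026409], [0.0, 326.5440750127036, 193.67820267184496], [0.0, 0.0, 1.0]]
{'time_s': 0.15, 'joints': array([-4.91853143e+01,  2.20788188e+01,  3.98173644e-01, -2.02541355e-02,
       -6.84120816e+01, -1.48162909e+01]), 'joint_velocities': array([-0.00595478, -0.14640329,  0.15041131,  0.06548392,  0.03710355,
        0.00738439]), 'effort': array([ 8.00814996e-04, -3.91053271e+01,  1.87587458e+01,  4.22226593e+00,
        1.24272803e-02, -1.37373336e-04]), 'tcp_pos': array([ 0.27379455, -0.56137474,  0.24673366]), 'ee_rot': array([[-8.98863410e-01, -4.38228154e-01, -8.09014003e-04],
       [-4.38228891e-01,  8.98862262e-01,  1.43966910e-03],
       [ 9.62886251e-05,  1.64859918e-03, -9.99998636e-01]]), 'wrist_force': array([-1.04640808, -0.67797497, -0.1458092 ]), 'moment': array([-0.03163783, -0.0163671 ,  0.02381117]), 'gripper_width': 0.9999531152566868}
```

View pics/scene0.png

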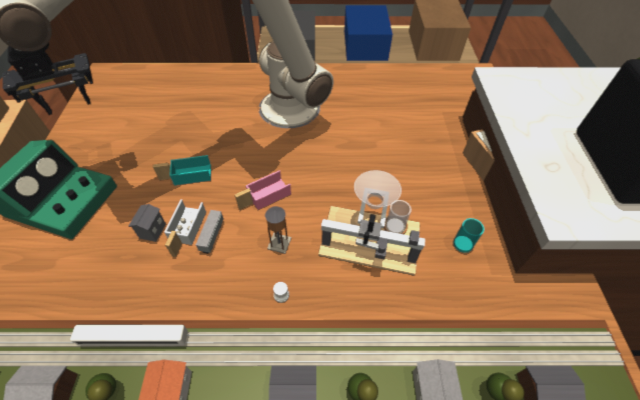

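View pics/side0.png

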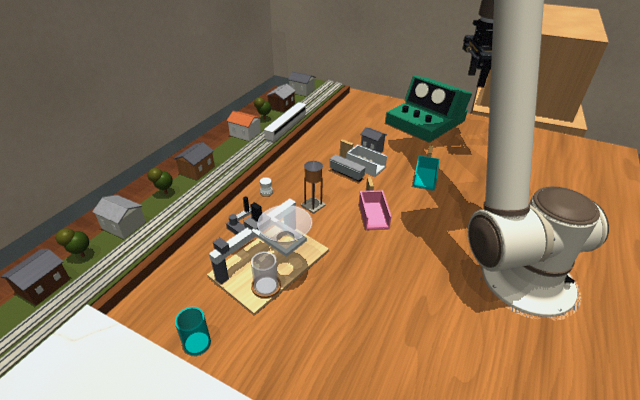

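Scene view: stand at (370,240), with the jar at (398,215) and the funnel at (377,187). The aluminium scoop is at (187,222) between the house and wagon, tower at (277,230), pot at (280,292). I'll view enlarged crops of both pictures.

```bash
python3 - <<'E'
from h import *
a=cv2.imread('pics/scene0.png');b=cv2.imread('pics/side0.png')
R=lambda i,w,h:cv2.resize(i,(w,h),interpolation=cv2.INTER_CUBIC)
A=R(a[165:285,310:440],650,600)   # x5
cv2.imwrite('pics/c1.png',A)
B=R(b[180:310,200:340],646,600) # 4.615
C=R(a[190:265,120:240],800,500)
cv2.imwrite('pics/c2.png',B)
cv2.imwrite('pics/c3.png',C)
E
```

```text
(no output)
```

View pics/c1.png

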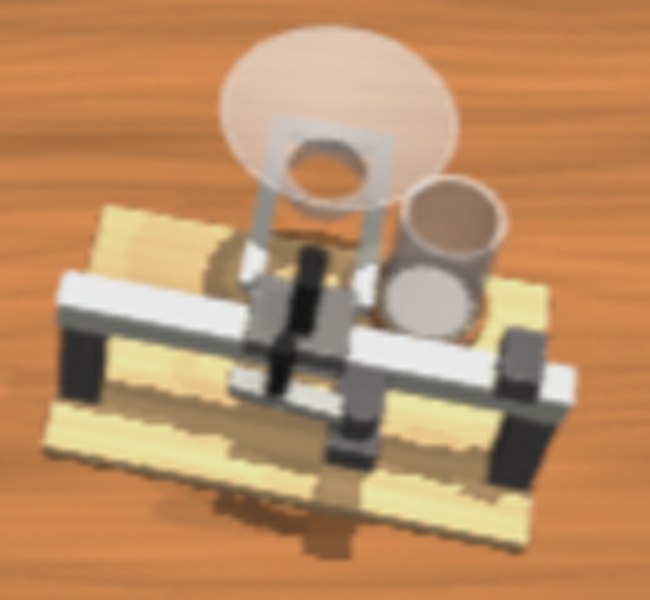

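View pics/c2.png

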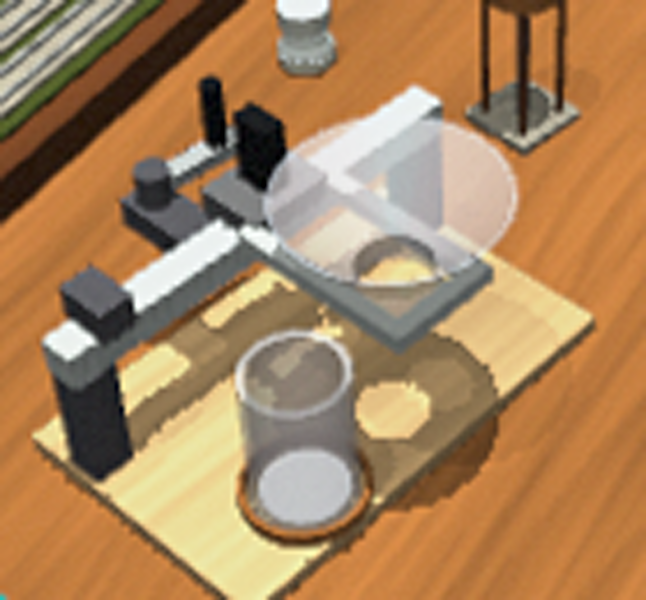

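View pics/c3.png

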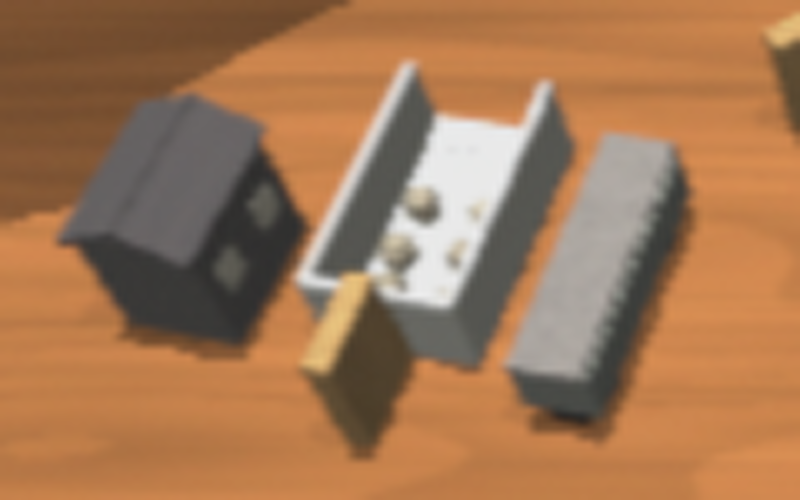

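Crops show: c1 tab top about (313,262), peg top (283,345), base corners (105,207), (548,290), (525,540), (45,445). c2 tab top about (258,118), peg top (210,82). c3 grip top ridge (362,275) to (312,365), wall tops left (408,65)-(305,280), right (545,85)-(455,305). Next: positions.

```bash
python3 - <<'E'
from h import *
import pickle
D=pickle.load(open('d0.pkl','rb'));S=D['scene'];T=D['side']
s1=lambda u,v:(310+u/5-.4,165+v/5-.4)
s2=lambda u,v:(200+u/4.615-.4,180+v/4.615-.4)
s3=lambda u,v:(120+u/6.667-.4,190+v/6.667-.4)
np.set_printoptions(precision=4,suppress=True)
print('tab',tri(S,s1(313,262),T,s2(260,120)),onplane(S,*s1(313,262),.157),onplane(T,*s2(260,120),.157))
print('peg',tri(S,s1(283,345),T,s2(210,82)),onplane(S,*s1(283,345),.153),onplane(T,*s2(210,82),.153))
for n,p in dict(tl=(105,207),tr=(548,290),br=(528,540),bl=(45,443)).items(): print('base',n,onplane(S,*s1(*p),.012))
for n,p in dict(r=(593,322),f=(36,437)).items(): print('base side',n,onplane(T,*s2(*p),.012))
print('mouth',onplane(S,*s1(339,119),.16),onplane(T,*s2(391,201),.16))
print('jar rim',onplane(S,*s1(453,222),.1),onplane(T,*s2(295,373),.097))
g=[onplane(S,*s3(*p),.062) for p in((362,275),(312,365))];print('grip',g, np.linalg.norm(g[0]-g[1]))
for p in((408,65),(305,280),(545,85),(455,305)): print('wall',onplane(S,*s3(*p),.045))
print('house',[onplane(S,*s3(*p),.0) for p in((240,340),(305,225))],'ridge',[onplane(S,*s3(*p),.08) for p in((190,98),(110,215))])
print('wagon',[onplane(S,*s3(*p),.045) for p in((610,135),(680,145),(515,370),(590,380))])
print('tower top',onplane(S,276,216,.15),'pot',onplane(S,280,288,.045))
def mid(f,col): pass
E
```

```text
tab [0.5849 0.2244 0.157 ] [0.5852 0.2248 0.157 ] [0.5847 0.2239 0.157 ]
peg [0.627  0.2075 0.1525] [0.6278 0.2079 0.153 ] [0.6263 0.2072 0.153 ]
base tl [0.4468 0.1369 0.012 ]
base tr [0.5033 0.3784 0.012 ]
base br [0.6538 0.3436 0.012 ]
base bl [0.5986 0.1021 0.012 ]
base side r [0.4426 0.1403 0.012 ]
base side f [0.6524 0.3428 0.012 ]
mouth [0.5027 0.2445 0.16  ] [0.4975 0.2466 0.16  ]
jar rim [0.5211 0.3082 0.1   ] [0.5139 0.3087 0.097 ]
grip [array([ 0.5622, -0.2655,  0.062 ]), array([ 0.6018, -0.2753,  0.062 ])] 0.04078125033147689
wall [ 0.4485 -0.2769  0.045 ]
wall [ 0.5535 -0.2946  0.045 ]
wall [ 0.4588 -0.2185  0.045 ]
wall [ 0.565  -0.2341  0.045 ]
house [array([ 0.5534, -0.3348,  0.    ]), array([ 0.4978, -0.3219,  0.    ])] ridge [array([ 0.4915, -0.3433,  0.08  ]), array([ 0.5468, -0.359 ,  0.08  ])]
wagon [array([ 0.4841, -0.1877,  0.045 ]), array([ 0.4891, -0.1586,  0.045 ]), array([ 0.5939, -0.2056,  0.045 ]), array([ 0.5982, -0.1764,  0.045 ])]
tower top [0.5776 0.0018 0.15  ] pot [0.7099 0.0108 0.045 ]
```

Measurements agree (tri heights 157.0 and 152.5 mm; the jar and mouth fit the stand frame): stand yaw −13°, origin (0.536,0.244). The carriage is at about 12 mm and the catch is nearly open. Next I move over the tab, jaws along the rail.

```bash

python3 -m jog '{"delta_pos":[[13,33,0],[13,33,0],[13,33,0],[13,33,0],[13,33,0],[13,33,0],[13,33,0],[13,33,0]],"rot":[[0,0,-4.9],[0,0,-4.9],[0,0,-4.9],[0,0,-4.9],[0,0,-4.9],[0,0,-4.9],[0,0,-4.9],[0,0,-4.7]],"grip":[60,60,60,60,60,60,60,60]}'
python3 -m jog '{"delta_pos":[[13,33,0],[13,33,0],[13,33,0],[13,33,0],[13,33,0],[13,33,0],[13,33,0],[13,33,0]],"rot":[[0,0,0],[0,0,0],[0,0,0],[0,0,0],[0,0,0],[0,0,0],[0,0,0],[0,0,0]],"grip":[60,60,60,60,60,60,60,60]}'
python3 -m jog '{"delta_pos":[[13,33,0],[13,33,0],[13,33,0],[13,33,0],[13,33,0],[13,33,0],[13,33,0],[13,27,0],[0,0,0],[0,0,0]],"rot":[[0,0,0],[0,0,0],[0,0,0],[0,0,0],[0,0,0],[0,0,0],[0,0,0],[0,0,0],[0,0,0],[0,0,0]],"grip":[60,60,60,60,60,60,60,60,60,60]}'
python3 - <<'E'
from h import *
d=cap('wrist','w1.png'); s=r.sense(); print(s['ee_rot'].round(3).tolist(),s['joints'].round(1))
print(proj(d,[.585,.2244,.157]),proj(d,[.627,.2075,.153]))
E
```

```text
time_s: 0.82
tcp_pos: [0.3781, -0.296, 0.2474]
ee_rot: [[-0.973, 0.229, -0.0], [0.229, 0.973, 0.0], [0.0, 0.0, -1.0]]
wrist_force: [0.9, 0.4, -0.6]
gripper_width: 0.611
time_s: 1.48
tcp_pos: [0.4821, -0.0319, 0.2475]
ee_rot: [[-0.974, 0.225, -0.0], [0.225, 0.974, 0.0], [0.0, 0.0, -1.0]]
wrist_force: [0.0, 0.2, -0.3]
gripper_width: 0.6
time_s: 2.32
tcp_pos: [0.5859, 0.2256, 0.2461]
ee_rot: [[-0.975, 0.223, -0.002], [0.223, 0.975, -0.001], [0.002, -0.001, -1.0]]
wrist_force: [-0.4, -0.3, -0.2]
gripper_width: 0.606
[[-0.975, 0.224, -0.002], [0.224, 0.975, -0.001], [0.001, -0.001, -1.0]] [  35.7   22.3    0.8   -0.   -68.6 -138.7]
[323.07096527 207.1011267 ] [314.00108196 259.71590573]
```

View pics/w1.png

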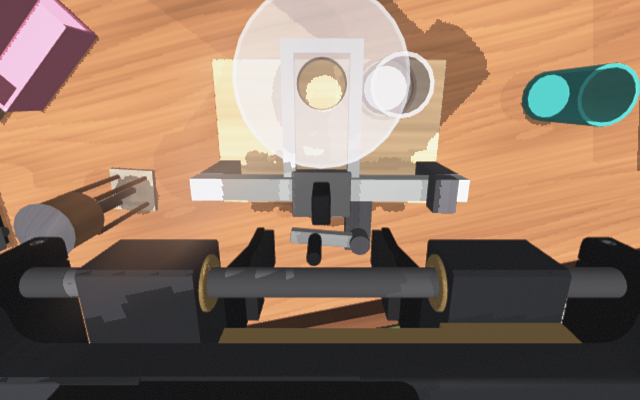

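The tab top at (322,208) and peg top (314,258) in the wrist view match the predicted (323,207) and (314,260). Descend, grip the tab and slide 68 mm along (0.225,0.974).

```bash

python3 -m jog '{"delta_pos":[[-1,-1,-24],[0,0,-24],[0,0,-24],[0,0,-24],[0,0,0],[0,0,0],[0,0,0],[0,0,0],[0,0,0],[0,0,0]],"rot":[[0,0,0],[0,0,0],[0,0,0],[0,0,0],[0,0,0],[0,0,0],[0,0,0],[0,0,0],[0,0,0],[0,0,0]],"grip":[60,60,60,60,60,0,0,0,0,0]}'
python3 -m jog '{"delta_pos":[[1.3,5.8,0],[1.3,5.8,0],[1.3,5.8,0],[1.3,5.8,0],[1.3,5.8,0],[1.3,5.8,0],[1.3,5.8,0],[1.3,5.8,0],[1.3,5.8,0],[0,0,0]],"rot":[[0,0,0],[0,0,0],[0,0,0],[0,0,0],[0,0,0],[0,0,0],[0,0,0],[0,0,0],[0,0,0],[0,0,0]],"grip":[0,0,0,0,0,0,0,0,0,0]}'
python3 -m jog '{"delta_pos":[[0.9,3.9,0],[0.9,3.9,0],[0.4,1.9,0],[0.2,1,0],[0.2,1,0],[0,0,0]],"rot":[[0,0,0],[0,0,0],[0,0,0],[0,0,0],[0,0,0],[0,0,0]],"grip":[0,0,0,0,0,0]}'
```

```text
time_s: 3.2
tcp_pos: [0.5855, 0.2235, 0.153]
ee_rot: [[-0.974, 0.225, 0.002], [0.225, 0.974, 0.001], [-0.002, 0.002, -1.0]]
wrist_force: [-0.1, -0.1, 0.1]
gripper_width: 0.307
time_s: 4.03
tcp_pos: [0.5977, 0.2775, 0.1523]
ee_rot: [[-0.975, 0.224, 0.002], [0.224, 0.975, 0.002], [-0.002, 0.002, -1.0]]
wrist_force: [-0.7, 0.7, 5.1]
gripper_width: 0.158
time_s: 4.53
tcp_pos: [0.6001, 0.288, 0.1523]
ee_rot: [[-0.974, 0.224, 0.002], [0.224, 0.974, 0.001], [-0.002, 0.001, -1.0]]
wrist_force: [-0.5, -0.6, 4.7]
gripper_width: 0.157
```

```bash

python3 -m jog '{"delta_pos":[[0.4,1.9,0],[0.4,1.9,0],[0,0,0]],"rot":[[0,0,0],[0,0,0],[0,0,0]],"grip":[0,0,0]}'
python3 -m jog '{"delta_pos":[[0.4,1.9,0],[0.4,1.9,0],[0,0,0]],"rot":[[0,0,0],[0,0,0],[0,0,0]],"grip":[0,0,0]}'

```

```text
time_s: 4.78
tcp_pos: [0.6005, 0.2898, 0.1523]
ee_rot: [[-0.974, 0.225, -0.0], [0.225, 0.974, -0.003], [-0.001, -0.003, -1.0]]
wrist_force: [-0.5, -6.4, 6.8]
gripper_width: 0.157
time_s: 5.03
tcp_pos: [0.6005, 0.29, 0.1523]
ee_rot: [[-0.974, 0.226, -0.004], [0.226, 0.974, -0.009], [0.002, -0.01, -1.0]]
wrist_force: [-0.6, -14.7, 8.8]
gripper_width: 0.157
```

Stop felt (−14 N) and the TCP is at home, as predicted. Back off, release, rise, and turn 90° above the peg.

```bash

python3 -m jog '{"delta_pos":[[-0.5,-2.2,0],[-0.5,-2.2,0],[0,0,0],[0,0,0],[0,0,0],[0,0,0],[0,0,35],[0,0,35],[0,0,0]],"rot":[[0,0,0],[0,0,0],[0,0,0],[0,0,0],[0,0,0],[0,0,0],[0,0,0],[0,0,0],[0,0,0]],"grip":[0,0,40,40,40,40,40,40,40]}'
python3 -m jog '{"delta_pos":[[3,-9,0],[3,-9,0],[3,-9,0],[3,-9,0],[3,-9,0],[3,-9,0],[3,-9,0],[3,-9,0],[2,-9,0],[0,0,0]],"rot":[[0,0,7],[0,0,7],[0,0,7],[0,0,7],[0,0,7],[0,0,7],[0,0,7],[0,0,7],[0,0,7],[0,0,7]],"grip":[40,40,40,40,40,40,40,40,40,40]}'
python3 -m jog '{"delta_pos":[[0,0,0],[0,0,0],[0,0,0],[0,0,0],[0,0,0]],"rot":[[0,0,7],[0,0,7],[0,0,6],[0,0,0],[0,0,0]],"grip":[40,40,40,40,40]}'
python3 - <<'E'
from h import *
d=cap('scene','s2.png')
print(proj(d,[.603,.2897,.157]),proj(d,[.627,.2075,.153]))
a=d['frame'][:,:,::-1]
cv2.imwrite('pics/s2c.png',cv2.resize(a[150:290,300:440],(600,600),interpolation=cv2.INTER_CUBIC))
E
```

```text
time_s: 5.78
tcp_pos: [0.6032, 0.2925, 0.2295]
ee_rot: [[-0.975, 0.223, 0.013], [0.223, 0.975, 0.006], [-0.011, 0.009, -1.0]]
wrist_force: [0.9, 0.3, 2.3]
gripper_width: 0.397
time_s: 6.62
tcp_pos: [0.6261, 0.2085, 0.221]
ee_rot: [[-0.541, -0.841, -0.0], [-0.841, 0.541, -0.0], [0.0, 0.0, -1.0]]
wrist_force: [0.5, 0.1, 0.5]
gripper_width: 0.398
time_s: 7.03
tcp_pos: [0.6258, 0.2098, 0.2211]
ee_rot: [[-0.227, -0.974, -0.0], [-0.974, 0.227, 0.0], [-0.0, 0.0, -1.0]]
wrist_force: [-0.3, -0.3, -0.4]
gripper_width: 0.401
[401.38571468 223.41502443] [365.99559297 233.284479  ]
```

View pics/s2c.png

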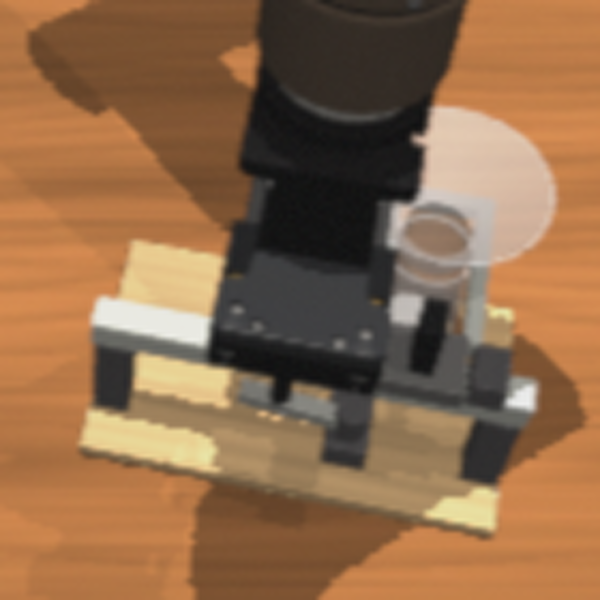

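Carriage block is against the end stop (crop (430,350)) with the funnel over the jar. Descend on the peg (0.627,0.208), grip, and swing it on its arc.

```bash

python3 -m jog '{"delta_pos":[[1,-1.5,-24],[0,0,-24],[0,0,-22],[0,0,0],[0,0,0],[0,0,0],[0,0,0],[0,0,0],[0,0,0],[0,0,0]],"rot":[[0,0,0],[0,0,0],[0,0,0],[0,0,0],[0,0,0],[0,0,0],[0,0,0],[0,0,0],[0,0,0],[0,0,0]],"grip":[40,40,40,40,0,0,0,0,0,0]}'

```

```text
time_s: 7.92
tcp_pos: [0.6274, 0.2082, 0.1531]
ee_rot: [[-0.225, -0.974, 0.002], [-0.974, 0.225, 0.001], [-0.001, -0.002, -1.0]]
wrist_force: [-1.2, 0.1, 2.8]
gripper_width: 0.127
```

```bash

python3 -m jog '{"delta_pos":[[-5.7,2.8,0],[-5.7,2.9,0],[-4.3,4.2,0],[-4.2,4.2,0],[-2.9,5.3,0],[-2.8,5.3,0],[0,0,0]],"rot":[[0,0,0],[0,0,0],[0,0,0],[0,0,0],[0,0,0],[0,0,0],[0,0,0]],"grip":[0,0,0,0,0,0,0]}'
python3 -m jog '{"delta_pos":[[-1.2,5.8,0],[-1.1,5.9,0],[0.4,5.3,0],[0.6,5.4,0],[0,0,0]],"rot":[[0,0,0],[0,0,0],[0,0,0],[0,0,0],[0,0,0]],"grip":[0,0,0,0,0]}'
python3 -m jog '{"delta_pos":[[0.9,3.1,0],[0.6,2.5,0],[0,0,0]],"rot":[[0,0,0],[0,0,0],[0,0,0]],"grip":[0,0,0]}'

```

```text
time_s: 8.5
tcp_pos: [0.6026, 0.2323, 0.1529]
ee_rot: [[-0.225, -0.974, 0.004], [-0.974, 0.225, -0.0], [-0.001, -0.004, -1.0]]
wrist_force: [3.1, -3.3, 2.8]
gripper_width: 0.129
time_s: 8.92
tcp_pos: [0.6002, 0.2548, 0.1528]
ee_rot: [[-0.225, -0.974, 0.001], [-0.974, 0.225, -0.001], [0.001, -0.001, -1.0]]
wrist_force: [-0.9, -3.2, 5.3]
gripper_width: 0.131
time_s: 9.17
tcp_pos: [0.601, 0.2599, 0.1527]
ee_rot: [[-0.225, -0.974, -0.001], [-0.974, 0.225, -0.002], [0.002, 0.001, -1.0]]
wrist_force: [-1.3, -2.3, 5.9]
gripper_width: 0.127
```

```bash

python3 -m jog '{"delta_pos":[[0.6,2.5,0],[0.6,2.5,0],[0,0,0]],"rot":[[0,0,0],[0,0,0],[0,0,0]],"grip":[0,0,0]}'

```

```text
time_s: 9.42
tcp_pos: [0.6014, 0.2617, 0.1526]
ee_rot: [[-0.225, -0.974, -0.005], [-0.974, 0.225, -0.008], [0.009, 0.003, -1.0]]
wrist_force: [-1.8, -10.5, 8.5]
gripper_width: 0.129
```

Stop felt at −10 N. Open in place, rise and look.

```bash

python3 -m jog '{"delta_pos":[[0,0,0],[0,0,0],[0,0,0],[0,0,30],[0,0,40],[0,0,40],[0,-30,0],[0,-40,0],[0,-40,0],[0,-40,0]],"rot":[[0,0,0],[0,0,0],[0,0,0],[0,0,0],[0,0,0],[0,0,0],[0,0,0],[0,0,0],[0,0,0],[0,0,0]],"grip":[35,35,35,35,35,35,35,35,35,35]}'
python3 -m jog '{"delta_pos":[[0,-40,0],[0,-40,0],[0,-20,0],[0,0,0]],"rot":[[0,0,0],[0,0,0],[0,0,0],[0,0,0]],"grip":[35,35,35,35]}'
python3 - <<'E'
from h import *
import pickle
d=cap('scene','s3.png');t=cap('side','t3.png')
pickle.dump((d,t),open('d3.pkl','wb'))
print('pred peg',proj(d,[.6005,.2565,.153]),'tab',proj(d,[.603,.2897,.157]))
R=lambda i:cv2.resize(i,None,fx=4,fy=4,interpolation=cv2.INTER_CUBIC)
a=d['frame'][:,:,::-1]; b=t['frame'][:,:,::-1]
cv2.imwrite('pics/s3c.png',np.hstack([R(a[165:290,325:430]),R(b[180:305,205:300])]))
print(r.sense()['joints'].round(1))
E
```

```text
time_s: 10.25
tcp_pos: [0.6022, 0.1152, 0.2613]
ee_rot: [[-0.223, -0.975, -0.0], [-0.975, 0.223, 0.001], [-0.001, 0.0, -1.0]]
wrist_force: [0.8, 0.4, -1.0]
gripper_width: 0.351
time_s: 10.58
tcp_pos: [0.6023, 0.0124, 0.2613]
ee_rot: [[-0.229, -0.973, -0.001], [-0.973, 0.229, 0.0], [-0.0, 0.001, -1.0]]
wrist_force: [1.0, 0.8, 0.7]
gripper_width: 0.352
pred peg [386.44096102 223.47809301] tab [401.38571468 223.41502443]
[ 16.8  19.4  -1.5  -0.  -69.1 -29.9]
```

View pics/s3c.png

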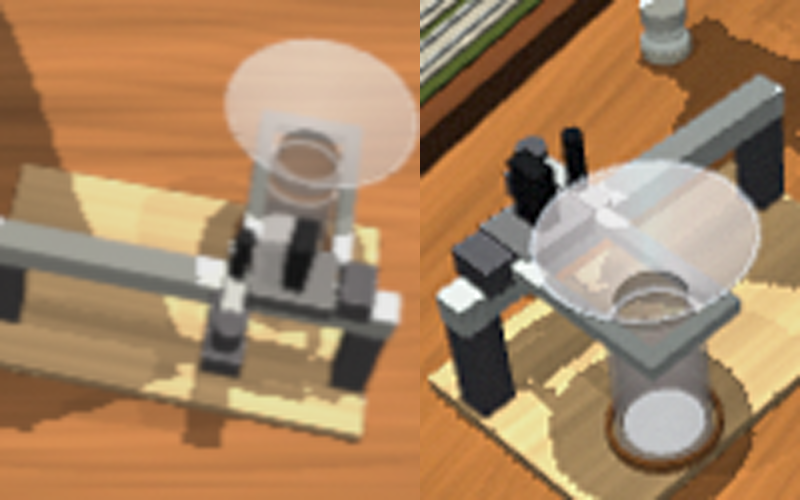

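The peg in the scene picture at (386,223) matches the predicted closed position, and the block is against the stop. Now the scoop: turn +94° so the jaws lie across its grip, and hover.

```bash

python3 -m jog '{"delta_pos":[[-2,-28,-4],[-2,-28,-4],[-2,-28,-4],[-2,-28,-4],[-2,-28,-4],[-2,-28,-4],[-2,-28,-4],[-2,-28,-4],[-1,-28,-4],[-1,-29,-4]],"rot":[[0,0,7],[0,0,7],[0,0,7],[0,0,7],[0,0,7],[0,0,7],[0,0,7],[0,0,7],[0,0,7],[0,0,7]],"grip":[45,45,45,45,45,45,45,45,45,45]}'
python3 -m jog '{"delta_pos":[[0,0,-10],[0,0,-10],[0,0,-10],[0,0,-10],[0,0,0],[0,0,0]],"rot":[[0,0,7],[0,0,7],[0,0,7],[0,0,3],[0,0,0],[0,0,0]],"grip":[45,45,45,45,45,45]}'
python3 - <<'E'
from h import *
d=cap('wrist','w4.png'); s=r.sense(); print(s['joints'].round(1))
for p in([.562,-.2655,.062],[.6018,-.2753,.062],[.5845,-.2685,.062]): print(proj(d,p).round())
E
```

```text
time_s: 11.52
tcp_pos: [0.5857, -0.2647, 0.2211]
ee_rot: [[0.843, -0.537, 0.0], [-0.537, -0.843, 0.0], [0.0, -0.001, -1.0]]
wrist_force: [0.3, -0.0, -0.1]
gripper_width: 0.447
time_s: 12.02
tcp_pos: [0.5853, -0.264, 0.1809]
ee_rot: [[0.988, -0.156, -0.001], [-0.156, -0.988, 0.0], [-0.001, -0.0, -1.0]]
wrist_force: [-0.1, -0.8, 0.5]
gripper_width: 0.45
[ -9.9  26.5  -2.2   0.  -61.2  90.9]
[327. 222.]
[331. 174.]
[326. 196.]
```

View pics/w4.png

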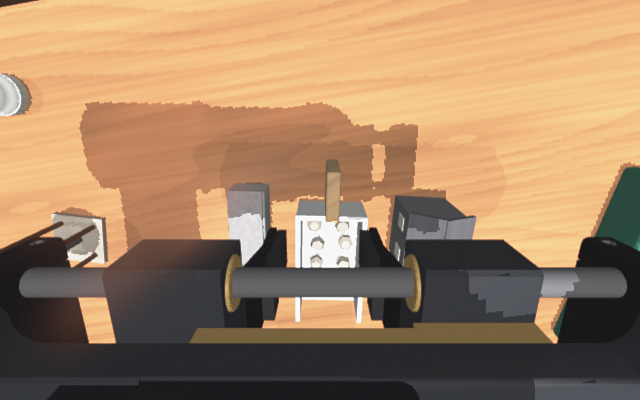

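Grip seen at (332,221) to (333,162), about 5 px right of the prediction; cast those two points.

```bash
python3 - <<'E'
from h import *
d=cap('wrist')
f=cv2.cvtColor(d['frame'],cv2.COLOR_RGB2HSV)[150:230,318:348]
for v in (170,185,200,212,218):
    row=d['frame'][v,318:350].astype(int); print(v,[int(x) for x in row.sum(1)])
for p in((332,220),(331.5,220),(333,175),(301,320),(359,320),(300,215),(364,215)): print(p,onplane(d,*p,.062 if 325<p[0]<340 else .045).round(4))
E
```

```text
170 [370, 372, 366, 367, 368, 369, 367, 285, 263, 272, 283, 280, 288, 288, 289, 291, 292, 291, 290, 291, 288, 296, 349, 356, 352, 351, 352, 353, 352, 353, 351, 351]
185 [368, 366, 364, 366, 367, 369, 359, 259, 358, 404, 437, 432, 437, 447, 450, 457, 462, 467, 471, 467, 457, 424, 327, 372, 377, 375, 375, 374, 375, 371, 370, 372]
200 [441, 446, 437, 377, 376, 370, 310, 287, 418, 467, 474, 473, 471, 477, 479, 482, 488, 474, 466, 452, 411, 367, 439, 447, 447, 382, 376, 376, 380, 375, 380, 380]
212 [391, 391, 393, 390, 392, 390, 357, 354, 428, 470, 472, 472, 471, 470, 467, 469, 463, 466, 469, 451, 428, 357, 385, 390, 387, 393, 391, 391, 390, 389, 386, 387]
218 [744, 744, 744, 744, 744, 749, 757, 480, 424, 469, 471, 471, 472, 476, 473, 468, 469, 459, 454, 417, 534, 763, 750, 747, 747, 747, 747, 747, 753, 691, 641, 675]
(332, 220) [ 0.563  -0.2704  0.062 ]
(331.5, 220) [ 0.5631 -0.27    0.062 ]
(333, 175) [ 0.6012 -0.2769  0.062 ]
(301, 320) [ 0.4572 -0.224   0.045 ]
(359, 320) [ 0.4483 -0.2806  0.045 ]
(300, 215) [ 0.5657 -0.2424  0.045 ]
(364, 215) [ 0.5568 -0.2988  0.045 ]
```

```bash

python3 -m jog '{"delta_pos":[[-1,-8.5,-28],[0,0,-30],[0,0,-30],[0,0,-25],[0,0,-14],[0,0,0],[0,0,0],[0,0,0],[0,0,0],[0,0,0]],"rot":[[0,0,-0.5],[0,0,0],[0,0,0],[0,0,0],[0,0,0],[0,0,0],[0,0,0],[0,0,0],[0,0,0],[0,0,0]],"grip":[45,45,45,45,45,45,0,0,0,0]}'
python3 -m jog '{"delta_pos":[[0,0,0],[0,0,0],[0,0,0],[0,0,5],[0,0,5],[0,0,0]],"rot":[[0,0,0],[0,0,0],[0,0,0],[0,0,0],[0,0,0],[0,0,0]],"grip":[0,0,0,0,0,0]}'
python3 -m jog '{"delta_pos":[[0,0,8],[0,0,12],[0,0,15],[0,0,20],[0,0,20],[0,0,20],[0,0,20],[0,0,20],[0,0,15],[0,0,0]],"rot":[[0,0,0],[0,0,0],[0,0,0],[0,0,0],[0,0,0],[0,0,0],[0,0,0],[0,0,0],[0,0,0],[0,0,0]],"grip":[0,0,0,0,0,0,0,0,0,0]}'
python3 - <<'E'
from h import *
d=cap('side','t5.png');s=cap('scene','s5.png')
b=d['frame'][:,:,::-1][80:230,310:450];a=s['frame'][:,:,::-1][150:270,120:240]
R=lambda i,w:cv2.resize(i,(w,400),interpolation=cv2.INTER_CUBIC)
cv2.imwrite('pics/c5.png',np.hstack([R(b,373),R(a,400)]));print(r.sense()['joints'].round(1),r.sense()['moment'])
E
```

```text
time_s: 12.95
tcp_pos: [0.5847, -0.2741, 0.0564]
ee_rot: [[0.986, -0.165, 0.003], [-0.165, -0.986, -0.001], [0.003, 0.0, -1.0]]
wrist_force: [0.4, -0.5, 0.0]
gripper_width: 0.231
time_s: 13.45
tcp_pos: [0.584, -0.2741, 0.0653]
ee_rot: [[0.986, -0.165, 0.001], [-0.165, -0.986, -0.0], [0.001, 0.0, -1.0]]
wrist_force: [0.6, -0.3, -1.7]
gripper_width: 0.138
time_s: 14.28
tcp_pos: [0.5855, -0.2747, 0.2199]
ee_rot: [[0.986, -0.164, 0.009], [-0.164, -0.986, -0.003], [0.009, 0.002, -1.0]]
wrist_force: [0.3, 1.2, -1.3]
gripper_width: 0.134
[-10.8  25.2   0.7  -0.  -65.4  91.3] [-0.11435645  0.08182647  0.06427787]
```

View pics/c5.png

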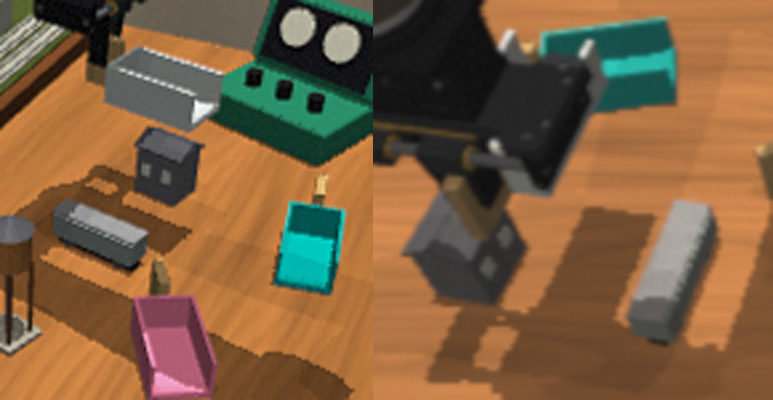

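Scoop lifted; house, wagon and tower unmoved. Check whether it sags, by comparing predicted level corners with the picture, and work out the pouring geometry.

```bash
cat > pour.py <<'E'
from h import *
from scipy.spatial.transform import Rotation as R
# scoop in tool frame: tool x = scoop x, tool y=-scoop y, z=-; grasp at scoop (gx,0,gz)
GX,GZ=.078,.050-.003+.006   # TCP in scoop frame (x, z): TCP 53-56mm above underside
def scoop_pt(T,p,sag=0):
    # T=(pos,R tool); p in scoop
    q=R.from_euler('y',sag,degrees=True).apply(np.array(p)-[GX,0,GZ])
    return T[0]+T[1]@[q[0],-q[1],-q[2]]
E
python3 - <<'E'
from pour import *
s=r.sense();T=(s['tcp_pos'],s['ee_rot']);d=cap('side')
for sag in(-10,0,10):
  print(sag,[((proj(d,scoop_pt(T,p,sag))-[310,80])*2.664).round().tolist() for p in((-.055,.032,.045),(-.055,-.032,.045),(.055,.032,.045),(.055,.032,0),(-.055,.032,0))])
E
python3 - <<'E'
import cv2
a=cv2.imread('pics/t5.png')[85:130,340:400]
cv2.imwrite('pics/c5b.png',cv2.resize(a,(800,600),interpolation=cv2.INTER_CUBIC))
E
```

```text
-10 [[187.0, 115.0], [217.0, 93.0], [103.0, 70.0], [95.0, 104.0], [177.0, 149.0]]
0 [[193.0, 96.0], [222.0, 74.0], [105.0, 67.0], [102.0, 104.0], [188.0, 134.0]]
10 [[195.0, 75.0], [224.0, 54.0], [106.0, 64.0], [109.0, 102.0], [196.0, 116.0]]
```

Predicted level corners match the picture, e.g. (193,96), (222,74), (102,104): no sag. Carry gently to the pre-pour pose, turning −50° so that the tilt will be sideways to the arm.

```bash

python3 -m jog '{"delta_pos":[[0.5,8,4],[0.5,15,4],[0.5,22,4],[0.5,28,4],[0.5,28,4],[0.5,28,4],[0.5,28,4],[0.5,28,4],[0.5,28,4],[0.5,28,4]],"rot":[[0,0,-1],[0,0,-2],[0,0,-3],[0,0,-3],[0,0,-3],[0,0,-3],[0,0,-3],[0,0,-3],[0,0,-3],[0,0,-3]],"grip":[0,0,0,0,0,0,0,0,0,0]}'
python3 -m jog '{"delta_pos":[[0.5,28,0],[0.5,28,0],[0.5,28,0],[0.5,28,0],[0.5,28,0],[0.5,25,0],[0.5,20,0],[0.5,14,0],[0.5,8,0],[0.5,4,0]],"rot":[[0,0,-3],[0,0,-3],[0,0,-3],[0,0,-3],[0,0,-3],[0,0,-3],[0,0,-2],[0,0,-1.5],[0,0,-1],[0,0,0]],"grip":[0,0,0,0,0,0,0,0,0,0]}'
python3 - <<'E'
from pour import *
s=r.sense();T0=(s['tcp_pos'],s['ee_rot']);print(s['joints'].round(1))
X=T0[1][:,0].copy();X[2]=0;X/=np.linalg.norm(X);d=-X
C=np.array([.515,.310]);lip0=scoop_pt(T0,(-.055,0,.008));print('lip',lip0.round(4),'along,across',np.dot(lip0[:2]-C,d[:2]),np.cross(d[:2],lip0[:2]-C))
axis=np.cross(d,[0,0,-1]);print('axis',axis.round(4))
def tcp(phi,s,z):
    q=R.from_rotvec(axis*np.radians(phi)).apply(X*.133+[0,0,GZ-.008])
    return np.r_[C,0]-s*d+[0,0,z]+q
p=T0[0]
for phi,s_,z in((0,.022,.185),(15,.022,.178),(30,.022,.170),(40,.022,.168),(50,.022,.168),(60,.022,.168),(70,.022,.168),(80,.020,.170)):
    n=tcp(phi,s_,z);print(phi,((n-p)*1e3).round(1),n.round(3));p=n
E
```

```text
time_s: 15.27
tcp_pos: [0.5877, -0.0316, 0.2529]
ee_rot: [[0.802, -0.597, -0.004], [-0.597, -0.802, -0.0], [-0.003, 0.003, -1.0]]
wrist_force: [1.3, 0.5, -2.3]
gripper_width: 0.138
time_s: 16.1
tcp_pos: [0.5928, 0.1791, 0.2524]
ee_rot: [[0.516, -0.857, -0.004], [-0.857, -0.516, -0.002], [-0.0, 0.004, -1.0]]
wrist_force: [0.4, -0.6, -1.3]
gripper_width: 0.136
[ 31.8  21.4   0.2  -0.  -69.   -0.7]
lip [0.524  0.2929 0.2074] along,across -0.019270664319768715 0.001100989766575744
axis [-0.8566 -0.516  -0.    ]
0 [  2.2  -1.9 -22.4] [0.595 0.177 0.23 ]
15 [-8.3 13.9 25.9] [0.587 0.191 0.256]
30 [-12.5  20.7  19.6] [0.574 0.212 0.275]
40 [-10.2  16.9  12.5] [0.564 0.229 0.288]
50 [-11.3  18.8  10.8] [0.553 0.247 0.299]
60 [-12.1  20.1   6.9] [0.541 0.268 0.306]
70 [-12.6  20.8   2.7] [0.528 0.288 0.308]
80 [-13.6  22.6   0.4] [0.514 0.311 0.309]<stdin>:4: DeprecationWarning: Arrays of 2-dimensional vectors are deprecated. Use arrays of 3-dimensional vectors instead. (deprecated in NumPy 2.0)
```

```bash

python3 -m jog '{"delta_pos":[[1.1,-1,-11],[1.1,-1,-11],[-1.7,2.8,5.2],[-1.7,2.8,5.2],[-1.7,2.8,5.2],[-1.7,2.8,5.2],[-1.6,2.7,5.1],[0,0,0]],"rot":[[0,0,0],[0,0,0],[-2.57,-1.55,0],[-2.57,-1.55,0],[-2.57,-1.55,0],[-2.57,-1.55,0],[-2.57,-1.55,0],[0,0,0]],"grip":[0,0,0,0,0,0,0,0]}'
python3 -m jog '{"delta_pos":[[-2.5,4.1,3.9],[-2.5,4.1,3.9],[-2.5,4.1,3.9],[-2.5,4.1,3.9],[-2.5,4.3,4],[0,0,0]],"rot":[[-2.57,-1.55,0],[-2.57,-1.55,0],[-2.57,-1.55,0],[-2.57,-1.55,0],[-2.57,-1.55,0],[0,0,0]],"grip":[0,0,0,0,0,0]}'
python3 - <<'E'
from pour import *
s=r.sense();T=(s['tcp_pos'],s['ee_rot']);print(s['joints'].round(1),scoop_pt(T,(-.055,0,.008)).round(4))
d=cap('side','t6.png');print(proj(d,scoop_pt(T,(-.055,0,.008))))
a=cap('scene','s6.png')
Z=lambda i:cv2.resize(i[:,:,::-1],(390,400),interpolation=cv2.INTER_CUBIC)
cv2.imwrite('pics/c6.png',np.hstack([Z(d['frame'][165:305,205:341]),Z(a['frame'][130:270,310:446])]))
E
```

```text
time_s: 16.77
tcp_pos: [0.5864, 0.1898, 0.2569]
ee_rot: [[0.5, -0.856, 0.132], [-0.826, -0.517, -0.225], [0.261, 0.003, -0.965]]
wrist_force: [-1.0, -0.7, -2.6]
gripper_width: 0.137
time_s: 17.27
tcp_pos: [0.5743, 0.2105, 0.2761]
ee_rot: [[0.448, -0.856, 0.256], [-0.74, -0.517, -0.43], [0.501, 0.003, -0.866]]
wrist_force: [-0.7, -0.7, -3.2]
gripper_width: 0.138
[ 46.5  19.9 -14.9  31.4 -67.5 -30.8] [0.5262 0.2896 0.1706]
[261.12122656 227.34636739]
```

View pics/c6.png

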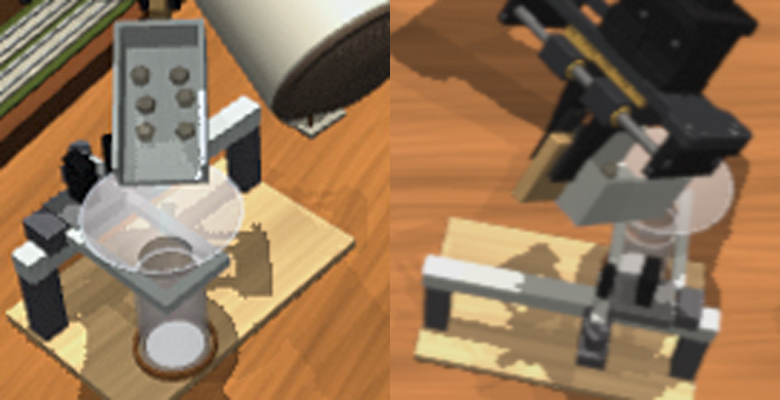

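All six rocks are still in the scoop, with its lip over the funnel (crop (165,183)). Continue tilting.

```bash

python3 -m jog '{"delta_pos":[[-2.5,4.2,3.1],[-2.5,4.2,3.1],[-2.6,4.2,3.1],[-2.6,4.3,3.2],[0,0,0],[0,0,0]],"rot":[[-2.14,-1.29,0],[-2.14,-1.29,0],[-2.14,-1.29,0],[-2.14,-1.29,0],[0,0,0],[0,0,0]],"grip":[0,0,0,0,0,0]}'
python3 -m jog '{"delta_pos":[[-2.8,4.7,2.7],[-2.8,4.7,2.7],[-2.8,4.7,2.7],[-2.9,4.7,2.7],[0,0,0],[0,0,0],[0,0,0]],"rot":[[-2.14,-1.29,0],[-2.14,-1.29,0],[-2.14,-1.29,0],[-2.14,-1.29,0],[0,0,0],[0,0,0],[0,0,0]],"grip":[0,0,0,0,0,0,0]}'
python3 -m jog '{"delta_pos":[[-3,5,1.7],[-3,5,1.7],[-3,5,1.7],[-3.1,5.1,1.8],[0,0,0],[0,0,0],[0,0,0],[0,0,0],[0,0,0],[0,0,0]],"rot":[[-2.14,-1.29,0],[-2.14,-1.29,0],[-2.14,-1.29,0],[-2.14,-1.29,0],[0,0,0],[0,0,0],[0,0,0],[0,0,0],[0,0,0],[0,0,0]],"grip":[0,0,0,0,0,0,0,0,0,0]}'
python3 - <<'E'
from pour import *
s=r.sense();T=(s['tcp_pos'],s['ee_rot']);print(s['joints'].round(1),scoop_pt(T,(-.055,0,.008)).round(4),np.degrees(np.arccos(-T[1][2,2])))
d=cap('side','t7.png')
q=cv2.imread('pics/t6.png').astype(int);f=d['frame'][:,:,::-1].astype(int)
# jar region change vs before; tray region patch
j=np.abs(f-q).sum(2)
x0,x1,y0,y1=205+130*136//390,205+220*136//390,165+300*140//400,165+375*140//400
print('jar change',(j[y0:y1,x0:x1]>60).sum(),(y1-y0)*(x1-x0))
E
```

```text
time_s: 17.87
tcp_pos: [0.5649, 0.227, 0.2899]
ee_rot: [[0.395, -0.857, 0.33], [-0.658, -0.515, -0.55], [0.641, -0.0, -0.767]]
wrist_force: [0.5, -0.3, -1.7]
gripper_width: 0.138
time_s: 18.45
tcp_pos: [0.5538, 0.2456, 0.3014]
ee_rot: [[0.33, -0.858, 0.394], [-0.553, -0.514, -0.655], [0.765, -0.002, -0.645]]
wrist_force: [0.6, -0.6, -1.1]
gripper_width: 0.136
time_s: 19.28
tcp_pos: [0.5416, 0.2661, 0.3086]
ee_rot: [[0.257, -0.857, 0.447], [-0.43, -0.515, -0.741], [0.866, -0.002, -0.501]]
wrist_force: [0.4, 0.5, -1.4]
gripper_width: 0.135
[ 58.   25.5 -21.1  50.8 -84.6 -52.1] [0.5275 0.2899 0.1709] 59.94564200509098
jar change 201 806
```

Something has reached the jar. Tilt to 70°, wait, and view tray and jar in one composite.

```bash

python3 -m jog '{"delta_pos":[[-3.1,5.2,0.7],[-3.1,5.2,0.7],[-3.2,5.2,0.7],[-3.2,5.2,0.6],[0,0,0],[0,0,0],[0,0,0],[0,0,0],[0,0,0],[0,0,0]],"rot":[[-2.14,-1.29,0],[-2.14,-1.29,0],[-2.14,-1.29,0],[-2.14,-1.29,0],[0,0,0],[0,0,0],[0,0,0],[0,0,0],[0,0,0],[0,0,0]],"grip":[0,0,0,0,0,0,0,0,0,0]}'
python3 - <<'E'
from pour import *
d=cap('side','t8.png');a=cap('scene','s8.png');w=cap('wrist','w8.png')
Z=lambda i,x,y,ww,h,W,H:cv2.resize(i[y:y+h,x:x+ww,::-1],(W,H),interpolation=cv2.INTER_CUBIC)
f=d['frame']
top=np.hstack([Z(f,215,140,100,150,400,600),np.vstack([Z(f,235,240,60,45,400,300),Z(w['frame'],0,0,640,400,400,300)])])
cv2.imwrite('pics/c8.png',top)
q=cv2.imread('pics/t7.png').astype(int)
print('change in jar since last',(np.abs(f[:,:,::-1].astype(int)-q).sum(2)[270:296,250:281]>60).sum(), r.sense()['wrist_force'].round(2))
E
```

```text
time_s: 20.17
tcp_pos: [0.5289, 0.2869, 0.3114]
ee_rot: [[0.175, -0.857, 0.485], [-0.295, -0.515, -0.805], [0.939, -0.002, -0.343]]
wrist_force: [-0.5, 0.3, -2.0]
gripper_width: 0.138
change in jar since last 244 [-0.61  0.59 -2.27]
```

View pics/c8.png

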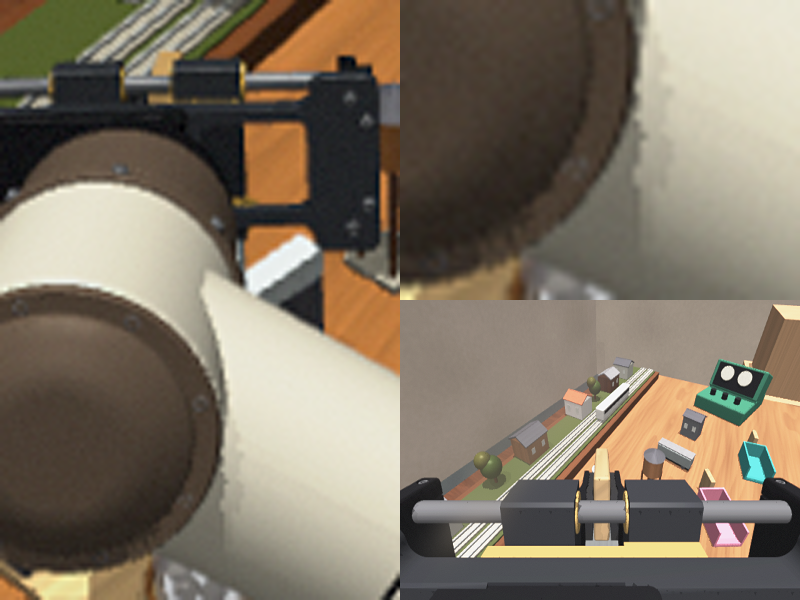

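The forearm hides the jar here, so this view tells little about the rocks. I've viewed all 12 pictures; the remaining checks are numeric. Tilt to 80° with a small shake, then return level and up.

```bash

python3 -m jog '{"delta_pos":[[-3.4,5.6,0.1],[-3.4,5.6,0.1],[-3.4,5.7,0.1],[-3.4,5.7,0.1],[0,0,4],[0,0,-4],[0,0,4],[0,0,-4],[0,0,0],[0,0,0]],"rot":[[-2.14,-1.29,0],[-2.14,-1.29,0],[-2.14,-1.29,0],[-2.14,-1.29,0],[0,0,0],[0,0,0],[0,0,0],[0,0,0],[0,0,0],[0,0,0]],"grip":[0,0,0,0,0,0,0,0,0,0]}'
python3 -m jog '{"delta_pos":[[3.4,-5.6,2],[3.4,-5.6,2],[3.4,-5.6,2],[3.4,-5.7,2],[3.1,-5.2,2],[3.1,-5.2,2],[3.2,-5.2,2],[3.2,-5.2,2],[3,-5,2],[3,-5,2]],"rot":[[2.14,1.29,0],[2.14,1.29,0],[2.14,1.29,0],[2.14,1.29,0],[2.14,1.29,0],[2.14,1.29,0],[2.14,1.29,0],[2.14,1.29,0],[2.14,1.29,0],[2.14,1.29,0]],"grip":[0,0,0,0,0,0,0,0,0,0]}'
python3 -m jog '{"delta_pos":[[6,-10,0],[6,-10,0],[6,-10,0],[6,-10,0],[6,-10,0],[6,-10,0],[6,-10,0],[6,-10,0],[6,-10,0],[0,0,0]],"rot":[[4.71,2.84,0],[4.71,2.84,0],[4.71,2.84,0],[4.71,2.84,0],[4.71,2.84,0],[4.71,2.84,0],[4.71,2.84,0],[4.71,2.84,0],[4.71,2.84,0],[0,0,0]],"grip":[0,0,0,0,0,0,0,0,0,0]}'
python3 - <<'E'
from pour import *
s=r.sense();T=(s['tcp_pos'],s['ee_rot']);print(s['joints'].round(1),scoop_pt(T,(-.055,0,.008)).round(4))
d=cap('side','t9.png');a=cap('scene','s9.png')
print('jar floor',proj(d,[.515,.310,.012]),'scoop poly',[proj(d,scoop_pt(T,p)).round().tolist() for p in((-.055,.028,.005),(-.055,-.028,.005),(.05,-.028,.005),(.05,.028,.005))])
u,v=proj(d,[.515,.310,.015]).astype(int)
print('jar grey side'); 
g=cv2.cvtColor(d['frame'],cv2.COLOR_RGB2GRAY)
for y in range(v-12,v+13,2): print(g[y,u-16:u+17:2].tolist())
g0=cv2.cvtColor(cv2.imread('pics/t3.png'),cv2.COLOR_BGR2GRAY);print('before')
for y in range(v-12,v+13,2): print(g0[y,u-16:u+17:2].tolist())
E
```

```text
time_s: 21.15
tcp_pos: [0.5153, 0.3095, 0.3116]
ee_rot: [[0.088, -0.857, 0.508], [-0.151, -0.516, -0.843], [0.985, -0.002, -0.175]]
wrist_force: [0.3, 0.0, -1.9]
gripper_width: 0.138
time_s: 21.98
tcp_pos: [0.5473, 0.2559, 0.3317]
ee_rot: [[0.296, -0.857, 0.422], [-0.494, -0.515, -0.701], [0.818, -0.001, -0.575]]
wrist_force: [-0.1, 0.2, -1.2]
gripper_width: 0.137
time_s: 22.82
tcp_pos: [0.6031, 0.1632, 0.3331]
ee_rot: [[0.507, -0.86, 0.05], [-0.857, -0.51, -0.078], [0.093, -0.003, -0.996]]
wrist_force: [1.2, 0.7, -0.5]
gripper_width: 0.131
[ 32.4  18.9   5.6   5.5 -76.8  -3. ] [0.5379 0.2736 0.276 ]
jar floor [265.43303238 286.76030538] scoop poly [[242.0, 181.0], [271.0, 181.0], [273.0, 148.0], [246.0, 148.0]]
jar grey side
[120, 116, 118, 108, 114, 114, 96, 89, 98, 121, 118, 115, 112, 106, 110, 120, 118]
[122, 126, 110, 107, 110, 115, 119, 105, 113, 115, 116, 113, 108, 99, 111, 118, 121]
[129, 116, 107, 103, 106, 110, 111, 114, 117, 121, 150, 118, 108, 95, 83, 120, 118]
[131, 128, 100, 97, 105, 117, 115, 115, 107, 108, 109, 108, 102, 104, 70, 83, 115]
[127, 135, 89, 96, 108, 115, 
[... 1059 characters left out ...]
 197, 198, 197, 198, 197, 197, 195, 194, 140, 103, 68, 111]
[136, 100, 60, 102, 193, 194, 196, 196, 198, 199, 196, 194, 193, 199, 95, 79, 111]
[135, 105, 91, 92, 199, 198, 196, 197, 200, 196, 197, 196, 193, 195, 103, 79, 109]
[133, 93, 113, 124, 195, 195, 198, 197, 197, 196, 198, 196, 193, 171, 100, 71, 121]
[135, 105, 92, 111, 183, 197, 199, 197, 198, 198, 197, 194, 190, 117, 83, 53, 104]
[139, 144, 68, 111, 118, 181, 196, 197, 197, 197, 200, 187, 121, 93, 59, 72, 75]
[141, 137, 111, 70, 92, 115, 136, 148, 171, 152, 117, 114, 71, 52, 66, 75, 74]
[136, 142, 143, 100, 51, 77, 78, 86, 87, 71, 75, 56, 61, 73, 83, 74, 80]
[143, 141, 139, 142, 135, 86, 65, 61, 49, 59, 68, 102, 82, 72, 73, 76, 74]
```

Rocks cover most of the jar floor. Level the scoop fully, and check the tray for emptiness and stand/bench for strays.

```bash

python3 -m jog '{"delta_pos":[[4,-10,0],[4,-20,0],[0,-25,0],[0,-25,0],[0,-20,0],[0,0,0]],"rot":[[4.57,2.75,0],[0,0,0],[0,0,0],[0,0,0],[0,0,0],[0,0,0]],"grip":[0,0,0,0,0,0]}'
python3 - <<'E'
from pour import *
s=r.sense();T=(s['tcp_pos'],s['ee_rot']);print(s['joints'].round(1),T[0],T[1].round(3).tolist())
d=cap('side','t10.png');a=cap('scene','s10.png')
def stats(d,n):
    P=np.array([proj(d,scoop_pt(T,p)) for p in((-.05,.026,.006),(-.05,-.026,.006),(.049,-.026,.006),(.049,.026,.006))])
    m=np.zeros(d['frame'].shape[:2],np.uint8);cv2.fillConvexPoly(m,P.round().astype(int),1)
    h=cv2.cvtColor(d['frame'],cv2.COLOR_RGB2HSV);b=(m>0)
    print(n,'tray px',b.sum(),'V pct',np.percentile(h[b][:,2],[2,10,50,90,98]),'S pct',np.percentile(h[b][:,1],[2,10,50,90,98]))
stats(d,'side');stats(a,'scene')
def diff(f,old,box,n):
    q=cv2.imread(old)[:,:,::-1].astype(int);m=(np.abs(f.astype(int)-q).sum(2)>70).astype(np.uint8)
    x0,y0,x1,y1=box;k,l,st,c=cv2.connectedComponentsWithStats(m[y0:y1,x0:x1])
    print(n,[(int(c[i][0]+x0),int(c[i][1]+y0),int(st[i][4])) for i in range(1,k) if st[i][4]>5])
diff(d['frame'],'pics/t3.png',(200,180,345,310),'side stand'); diff(a['frame'],'pics/s3.png',(310,150,460,290),'scene stand')
E
```

```text
time_s: 23.42
tcp_pos: [0.6082, 0.0642, 0.3311]
ee_rot: [[0.514, -0.858, -0.001], [-0.858, -0.514, -0.005], [0.004, 0.003, -1.0]]
wrist_force: [-0.4, 0.6, -2.0]
gripper_width: 0.135
[ 21.3  18.3   6.7   0.3 -78.5   9.6] [0.60817215 0.06424347 0.33105953] [[0.514, -0.858, -0.001], [-0.858, -0.514, -0.005], [0.004, 0.003, -1.0]]
side tray px 613 V pct [109.  123.  154.  233.8 239. ] S pct [ 4.  5.  8. 12. 13.]
scene tray px 976 V pct [ 19.   21.   64.  128.  169.5] S pct [ 0.  4. 10. 15. 26.]
side stand [(265, 181, 43), (269, 202, 744), (300, 212, 90), (317, 211, 78), (306, 220, 29), (250, 230, 43), (318, 238, 438), (247, 247, 32), (298, 257, 417), (261, 257, 41), (328, 266, 326), (248, 267, 19), (265, 283, 186)]
scene stand [(334, 182, 2843), (391, 225, 143), (374, 238, 170), (333, 233, 17), (387, 247, 14), (368, 260, 65), (329, 277, 551)]
```

Side tray pixels are uniformly grey (S ≤ 13), suggesting it's empty; shadows confuse the rest. Place the scoop at about (0.665,−0.13), with its underside clear of wagon, pot, tower and the bench edge (x≈0.765).

```bash

python3 -m jog '{"delta_pos":[[9.7,-26.1,0],[9.7,-26.1,0],[9.7,-26.1,0],[9.7,-26.1,0],[9.7,-26.1,0],[9.7,-26.1,0],[9.7,-26.1,0],[9.7,-26.1,0],[9.7,-26.1,0],[9.7,-26.1,0]],"rot":[[0,0,0],[0,0,0],[0,0,0],[0,0,0],[0,0,0],[0,0,0],[0,0,0],[0,0,0],[0,0,0],[0,0,0]],"grip":[0,0,0,0,0,0,0,0,0,0]}'
python3 -m jog '{"delta_pos":[[0,0,-35],[0,0,-35],[0,0,-35],[0,0,-35],[0,0,-30],[0,0,-25],[0,0,-25],[0,0,-20],[0,0,-15],[0,0,0]],"rot":[[0,0,0],[0,0,0],[0,0,0],[0,0,0],[0,0,0],[0,0,0],[0,0,0],[0,0,0],[0,0,0],[0,0,0]],"grip":[0,0,0,0,0,0,0,0,0,0]}'
python3 -m jog '{"delta_pos":[[0,0,-5],[0,0,-4],[0,0,-3],[0,0,-3],[0,0,0],[0,0,0]],"rot":[[0,0,0],[0,0,0],[0,0,0],[0,0,0],[0,0,0],[0,0,0]],"grip":[0,0,0,0,0,0]}'

```

```text
time_s: 24.35
tcp_pos: [0.7071, -0.1936, 0.3307]
ee_rot: [[0.517, -0.856, 0.0], [-0.856, -0.517, -0.003], [0.002, 0.001, -1.0]]
wrist_force: [0.5, -0.0, -1.1]
gripper_width: 0.135
time_s: 25.18
tcp_pos: [0.704, -0.1919, 0.071]
ee_rot: [[0.517, -0.856, -0.008], [-0.856, -0.517, -0.001], [-0.003, 0.007, -1.0]]
wrist_force: [-0.0, 0.4, -1.8]
gripper_width: 0.135
time_s: 25.68
tcp_pos: [0.7065, -0.1945, 0.0618]
ee_rot: [[0.515, -0.857, 0.002], [-0.857, -0.515, -0.003], [0.003, -0.001, -1.0]]
wrist_force: [-0.3, -0.4, -1.5]
gripper_width: 0.134
```

```bash

python3 -m jog '{"delta_pos":[[0,0,-2],[0,0,-2],[0,0,-1.5],[0,0,0],[0,0,0]],"rot":[[0,0,0],[0,0,0],[0,0,0],[0,0,0],[0,0,0]],"grip":[0,0,0,0,0]}'

```

```text
time_s: 26.1
tcp_pos: [0.7065, -0.1945, 0.0562]
ee_rot: [[0.515, -0.857, 0.002], [-0.857, -0.515, -0.003], [0.003, -0.0, -1.0]]
wrist_force: [-0.7, 0.5, 0.1]
gripper_width: 0.133
```

```bash

python3 -m jog '{"delta_pos":[[0,0,-1],[0,0,-0.5],[0,0,0],[0,0,0]],"rot":[[0,0,0],[0,0,0],[0,0,0],[0,0,0]],"grip":[0,0,0,0]}'
python3 -m jog '{"delta_pos":[[0,0,0],[0,0,0],[0,0,0],[0,0,0],[0,0,15],[0,0,25],[0,0,40],[0,0,40],[0,0,40],[0,0,30]],"rot":[[0,0,0],[0,0,0],[0,0,0],[0,0,0],[0,0,0],[0,0,0],[0,0,0],[0,0,0],[0,0,0],[0,0,0]],"grip":[45,45,45,45,45,45,45,45,45,45]}'
python3 -m jog '{"delta_pos":[[-25,-30,0],[-25,-30,0],[-25,-30,0],[-25,-30,0],[-25,-30,0],[-25,-30,0],[-25,-30,0],[-25,-30,0],[-25,-30,0],[-25,-30,0]],"rot":[[0,0,0],[0,0,0],[0,0,0],[0,0,0],[0,0,0],[0,0,0],[0,0,0],[0,0,0],[0,0,0],[0,0,0]],"grip":[45,45,45,45,45,45,45,45,45,45]}'
python3 - <<'E'
from pour import *
d=cap('side','t11.png');a=cap('scene','s11.png')
def diff(f,old,box,n,th=70):
    q=cv2.imread(old)[:,:,::-1].astype(int);m=(np.abs(f.astype(int)-q).sum(2)>th).astype(np.uint8)
    x0,y0,x1,y1=box;k,l,st,c=cv2.connectedComponentsWithStats(m[y0:y1,x0:x1])
    print(n,[(int(c[i][0]+x0),int(c[i][1]+y0),[int(t) for t in st[i][2:5]]) for i in range(1,k) if st[i][4]>5])
diff(d['frame'],'pics/t3.png',(200,180,345,310),'side stand vs closed'); diff(a['frame'],'pics/s3.png',(310,150,460,290),'scene stand vs closed')
diff(a['frame'],'pics/scene0.png',(110,140,460,310),'scene vs start')
diff(d['frame'],'pics/side0.png',(190,100,450,360),'side vs start')
# scoop tray colours, scoop corners expected
T=(np.array([.7065,-.1945,.055]),np.array([[.515,-.857,0],[-.857,-.515,0],[0,0,-1.]]))
for dd,n in((d,'side'),(a,'scene')):
    P=np.array([proj(dd,scoop_pt(T,p)) for p in((-.048,.024,.006),(-.048,-.024,.006),(.047,-.024,.006),(.047,.024,.006))])
    m=np.zeros((400,640),np.uint8);cv2.fillConvexPoly(m,P.round().astype(int),1);h=cv2.cvtColor(dd['frame'],cv2.COLOR_RGB2HSV)[m>0]
    print(n,P.round().tolist(),'V',np.percentile(h[:,2],[2,10,50,90,98]),'S',np.percentile(h[:,1],[2,50,90,98]))
q=cv2.cvtColor(cv2.imread('pics/scene0.png'),cv2.COLOR_BGR2HSV);print('rocks at start, scene S,V:',[q[int(190+v/6.667),int(120+u/6.667)].tolist() for u,v in((420,203),(398,250))])
E
```

```text
time_s: 26.43
tcp_pos: [0.7066, -0.1945, 0.0559]
ee_rot: [[0.515, -0.857, 0.002], [-0.857, -0.515, -0.003], [0.004, -0.001, -1.0]]
wrist_force: [-1.7, -0.4, 5.4]
gripper_width: 0.139
time_s: 27.27
tcp_pos: [0.7071, -0.1948, 0.2485]
ee_rot: [[0.515, -0.857, 0.006], [-0.857, -0.515, -0.004], [0.006, -0.003, -1.0]]
wrist_force: [1.1, -0.0, 1.2]
gripper_width: 0.45
time_s: 28.1
tcp_pos: [0.455, -0.4956, 0.2443]
ee_rot: [[0.515, -0.857, 0.002], [-0.857, -0.515, -0.002], [0.003, -0.0, -1.0]]
wrist_force: [0.3, 0.1, 0.3]
gripper_width: 0.45
side stand vs closed [(265, 181, [12, 5, 43]), (297, 181, [14, 5, 54]), (307, 182, [4, 3, 8]), (287, 204, [67, 40, 989]), (281, 221, [9, 10, 46]), (313, 245, [72, 36, 1404]), (252, 246, [6, 7, 25]), (265, 254, [11, 4, 23]), (265, 283, [18, 15, 187])]
scene stand vs closed [(328, 194, [65, 86, 2267]), (393, 221, [9, 8, 45]), (349, 239, [39, 16, 346]), (331, 259, [60, 33, 1050])]
scene vs start [(180, 198, [203, 129, 8488]), (160, 164, [15, 4, 44]), (386, 208, [80, 80, 3504]), (395, 248, [20, 12, 129]), (220, 277, [70, 51, 1881]), (363, 255, [19, 7, 79]), (391, 261, [20, 8, 74]), (361, 267, [20, 10, 86])]
side vs start [(427, 122, [46, 13, 185]), (385, 134, [51, 18, 399]), (421, 155, [61, 58, 1151]), (401, 196, [111, 143, 3739]), (299, 164, [22, 44, 583]), (338, 146, [2, 4, 8]), (307, 182, [5, 3, 9]), (265, 244, [93, 111, 4647]), (381, 221, [11, 12, 79]), (441, 233, [24, 29, 356]), (257, 256, [12, 9, 39]), (279, 271, [7, 6, 23]), (286, 291, [46, 40, 315]), (265, 283, [18, 15, 187])]
side [[294.0, 180.0], [310.0, 180.0], [309.0, 163.0], [294.0, 163.0]] V [ 71.92  82.   235.   242.   249.  ] S [  4.     6.   171.4  187.48]
scene [[248.0, 276.0], [240.0, 262.0], [205.0, 279.0], [212.0, 295.0]] V [100. 101. 233. 233. 233.] S [ 0.  1. 13. 15.]
rocks at start, scene S,V: [[21, 46, 188], [21, 49, 168]]
```

The scene view's tray is pure grey (S ≤ 15; rocks had S≈47): empty and upright. A few small changes near the funnel could be shadow edges or a stuck rock, so check their colours and count the jar's rock pixels.

```bash
python3 - <<'E'
from pour import *
t3=cv2.imread('pics/t3.png');t=cv2.imread('pics/t11.png');s3=cv2.imread('pics/s3.png');s=cv2.imread('pics/s11.png')
t9=cv2.imread('pics/t9.png')
H=lambda i:cv2.cvtColor(i,cv2.COLOR_BGR2HSV).astype(int)
for n,A,B,u,v in(('side',t3,t,252,246),('side',t3,t,265,254),('side',t3,t,281,221),('side jar',t3,t,265,283),('scene',s3,s,393,221)):
    m=np.abs(A.astype(int)-B).sum(2)>70; w=np.zeros_like(m);w[v-6:v+7,u-8:u+9]=1;m&=w
    print(n,u,v,m.sum(),'before HSV',np.median(H(A)[m],0),'after',np.median(H(B)[m],0))
import pickle
d,tt=pickle.load(open('d3.pkl','rb'))
for nm,p in dict(mouth=[.515,.31,.16],spouttop=[.515,.31,.115],spoutlow=[.515,.31,.09],jarfloor=[.515,.31,.01],tab=[.6025,.2895,.157],peg=[.6005,.2565,.153]).items(): print(nm,proj(tt,p).round(),proj(d,p).round())
# rock-coloured pixels: jar and everywhere on bench
h=H(t); m=((h[:,:,0]>14)&(h[:,:,0]<32)&(h[:,:,1]>25)&(h[:,:,1]<75)&(h[:,:,2]>90)&(h[:,:,2]<215)).astype(np.uint8)
k,l,st,c=cv2.connectedComponentsWithStats(m[150:350,190:420]);print([(int(c[i][0]+190),int(c[i][1]+150),int(st[i][4])) for i in range(1,k) if st[i][4]>9])
print('jar rock HSV',h[283,262],h[279,258],h[285,268])
E
```

```text
side 252 246 27 before HSV [ 14.  30. 205.] after [ 19.  32. 233.]
side 265 254 28 before HSV [ 16.   43.  133.5] after [ 17.5  52.  168.5]
side 281 221 55 before HSV [ 17.  90. 136.] after [ 22.  89. 213.]
side jar 265 283 169 before HSV [105.   5. 199.] after [ 17.  14. 127.]
scene 393 221 45 before HSV [ 14.  13. 191.] after [ 15.  25. 134.]
mouth [261. 239.] [405. 192.]
spouttop [262. 255.] [402. 204.]
spoutlow [263. 263.] [400. 209.]
jarfloor [265. 287.] [395. 227.]
tab [232. 220.] [401. 223.]
peg [242. 213.] [386. 223.]
[(215, 172, 154), (218, 174, 155), (222, 178, 208), (224, 182, 192), (266, 193, 22), (312, 204, 143), (257, 251, 56), (263, 256, 90), (252, 270, 15), (275, 270, 13), (256, 288, 22)]
jar rock HSV [ 20  12 127] [  9  15 120] [ 19  15 134]
```

Those funnel spots only got brighter (the shadow left), so no stuck rock. Final shadow-proof stray check with saturation, and a finer look at the jar as a text map.

```bash
python3 - <<'E'
from pour import *
S=lambda f:cv2.medianBlur(cv2.cvtColor(cv2.imread('pics/'+f),cv2.COLOR_BGR2HSV)[:,:,1],3).astype(int)
for n,A,B,box in(('scene','s3.png','s11.png',(100,130,470,315)),('side','t3.png','t11.png',(150,90,470,370))):
    m=((S(A)-S(B))>40).astype(np.uint8);x0,y0,x1,y1=box
    k,l,st,c=cv2.connectedComponentsWithStats(m[y0:y1,x0:x1]);print(n,'greyer now',[(int(c[i][0]+x0),int(c[i][1]+y0),int(st[i][4])) for i in range(1,k) if st[i][4]>7])
g=cv2.cvtColor(cv2.imread('pics/t11.png'),cv2.COLOR_BGR2GRAY)[270:298,250:282]
for r_ in g: print(''.join(' .:-=+*#%@'[::-1][min(9,int(x)//22)] for x in r_))
g=cv2.cvtColor(cv2.imread('pics/s11.png'),cv2.COLOR_BGR2GRAY)[212:236,382:410]
print()
for r_ in g: print(''.join(' .:-=+*#%@'[::-1][min(9,int(x)//22)] for x in r_))
E
```

```text
scene greyer now [(222, 276, 1720)]
side greyer now [(281, 93, 121), (309, 93, 51), (291, 98, 9), (298, 111, 104), (286, 113, 15), (287, 125, 11), (299, 164, 597)]
--==+=++++==--==+++=====++++++. 
--==+==++++===+++++=====++++===.
=-==++===++++++++=======++++====
====++====++++++========+++=====
====+++====++++========++++=====
====++================++++++====
==+=++++=====---=======+++++====
==+++++++====----=--====++**+===
==+++++++========--:--==++***+==
===+++++==--======-===+++++*#*==
===++++=---=====---====++++*##+=
=-+*+++=---=-:::--=-==+++==+##*=
-=**++=----=-.  :=====+++.=++**=
-+*#++--=====.   -=++=+++.=+=**=
-+**=+.-==--=-. .::=++==-.=+=*#=
-+*+=+..-=---=-.--==+=:.. -+=*#=
-+#+=+. -=---==-===++-....=++*#=
-+*===. -=====+====++=...:=++*#=
-+*===-.-++====++==++=. .-++*#*=
-+*+===.:-=+==.-+=+++:..:=+**#++
-=**+==-. :=-:..-===-..:=++*#*+*
--***===-...    .:::..:==+*##***
--=***+===:.........:==++*###***
---+#**+====--:::--===+**###****
----+##***+========++**###**+***
----=+###************####*******
------=**##*#***#####*#*********
--------++*#######***+**********

-------------=============--
---------==----===========:-
---------===-::--========---
-==------==+=-::---------===
==--==---=++=====------=====
=====----===============+===
====::---=========+++++++===
===+: .::::======+***++++===
==++.   .-----==+#####*+===-
=+*+:    -=---==*#%####*===-
=+*#+=. .-==-::=*%#####*+==-
=+####=.:===-:.-*%#####*+=--
=+####+-:-==:..-#%####**+=: 
-=#%%#*=---=-:-+######++++: 
=+%%%%*=------=*%%####++++. 
-+#@%#=-------+#%%%%%#++++. 
+*%@%#=--=====*%%%%%%#==--: 
*%%@%#=---====*%%%@%%*=----.
*%%@%#=---===+#%%%@@#+-----:
*%@%#*=---===+#%%@%%#=-----=
*%@%*+=--====+%%@@%%*=-----=
+%%#+==--====+%%%@@#+------+
:+**=----====+%@@@%#=------+
 :-------====*%%@%%*=------=
```

```bash
python3 -c "
from h import *
print(r.sense()['wrist_force'].round(1)); print(finish_job())"
```

```text
[ 0.5 -0.   0.4]
the job is handed in; nothing more can be done
None
```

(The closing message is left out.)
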